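# Swing the loaded vial tray home in the sample changer

## Robot

A 6-joint arm with a two-finger parallel gripper is mounted at the origin on the work surface. World frame = base frame: x ahead of the robot, y to its left, z up, the work surface at z = 0. Lengths are in m, angles in rad, forces in N, time in s.
With the tool pointing down it reaches from about 0.275 to 0.875 m from the base axis. Payload 12.5 kg.
Tool frame: the origin (TCP) lies at the very end of the fingers, on their centre line; the grasp point (between the pads) lies 19 mm behind it (manip.hold_point_z is the distance from the TCP to the grasp point, in m); z points along the fingers, y is the line along which they close (so a half turn about z gives the same grasp; the last joint's range is limited). The gripper opens to 85 mm and grips with 20 to 120 N. Pads are 22 mm wide; open, the fingers measure 114 mm over their backs; the gripper's body (76 mm by 85 mm) begins 54 mm behind the grasp point. The pads swing forward as they close: fully open they stand 13 mm farther back than shut.
Start: joints at [-1.394, 0.351, 1.652, -0, 1.139, -0.085], TCP at [0.142, -0.531, 0.231] pointing down, gripper open.
Joint ranges: [-2.75, 2.75], [-0.79, 2.1], [0.01, 2.65], [-1.57, 4.71], [0.07, 3.14], [-2.87, 2.87]. Speed limits (rad/s): [2.22, 2.22, 2.79, 3.14, 3.14, 3.14].

## Interface

Orientations are given as [roll, pitch, yaw] about the fixed x, y, z axes, in that order (R = Rz(yaw) Ry(pitch) Rx(roll)).
In Python, from cell import manip gives the robot as it stands.
- The arm moves only by the shell command python3 -m inch 'ROWS'. ROWS is JSON, a list of rows, each a list of 7 numbers: the turn, a rotation vector about the tool's x, y, z in rad, then the shift along the tool's x, y, z in m, then the closure, from 0 (fully open) to 1 (shut). In form: [[ax, ay, az, dx, dy, dz, gripper], ...]. A call has 1 to 10 rows; each row is the pose to reach, as a shift and turn from the pose commanded when the call began, along the tool's axes at that moment; what a row does not reach only later rows make up. A row lasts 1/8 s, in which the tool goes at most 62.5 mm and 10.7 degrees, less where a joint would pass 70% of its speed; a pose out of reach is approached as far as the arm can. A call with a gripper value outside its range is refused whole. The fingers move at their own pace and stop on an object; the grip force is fixed at half the most. Time passes only in rows, so rows that repeat a pose let the fingers close. It gives the time, the measured TCP pose, the force, the opening and the grip force at its end, in the units of the state.
- manip.get_obs(): the state, without advancing time (a new reading comes with each control period).
- manip.camera(name): name is "scene" or "top" or "wrist"; returns (picture, depth): 420x560x3 uint8, red, green, blue; 420x560 float32, m along the optical axis (not along the pixel's ray), 0 where there is no reading.
- manip.camera_info(name): a dict with "fov_y" (degrees; the focal length in pixels is half the picture's height over the tangent of half this angle, whatever the lens; pixels are square), "cx", "cy" (the principal point, pixels), "cam_to_world" (4x4, takes a point from camera to world coordinates). Camera axes: x right, y down, z forward; pixel columns grow to the right and rows downward; lengths in m; the calibration is good to about 2 mm. A picture is of the moment at which its call begins: read the wrist's pose just before it. camera_info takes no time and is no camera call; for the wrist camera it gives the pose at the moment of the call.
- manip.job_done(): hands the job in; it is judged then, once.
The state is a dict: "time_s": time; "joint_positions": joint angles; "joint_vel": joint speeds; "joint_torque": joint torques, N m; "ee_pos": TCP position; "tool_rot": TCP orientation; "ft_force": force on the tool from outside, world axes, zero at the start; "ft_torque": the same for the moment, N m; "width": finger opening in m; "gripper_force": force on a finger pad.
Only numpy, scipy, OpenCV 4.12 (cv2) and the standard library are available. Lean on these libraries where they do the work, as an engineer would, in place of code of your own. Each camera call takes 0.05 s, during which the arm holds its last target. There are 200 camera calls.

## Task

The sample changer's vial tray has been loaded and is still swung out on its pivot bolt. Push on the aluminium near its free outer corner, not on the glass cells, and swing it smoothly round until it is fully home against the rubber stops and the sprung roller catch has snapped out behind its corner. Do not disturb anything else standing about on the bench.

Things in the scene. Friction and masses are not known exactly. Their poses are not given: they have to be found in the camera images.
- sampler: Sample changer, fixed: grey deck (top 10 mm above the bench), white housing to 110 mm on its +y side, needle rail on it to 201 mm, needle arm parked at x = -56 mm. Origin: tray's pivot bolt axis, bench level. +x: along the housing to the roller catch; +y: to the housing. The home tray lies along +x, its side on two rubber stops at y = 38.5 mm.
- tray: Aluminium swing tray lying on the deck, 0.6 to 0.9 kg with cells; one end is held by the bolt (26 mm washer over it). Origin: bolt axis, underside (10 mm above bench). Block x = 30 to 250 mm (free end, corners rounded 8 mm), y = -38 to 38, 30 mm high. Home: yaw 0 relative to the sampler. Starts swung out 0.45 to 0.9 rad clockwise from above (negative); push its -y side.
- vials: Eight capped glass cells fixed in two rows in the tray (origin and axes those of the tray). They stand 38 mm above the tray's top (78 mm above the bench), between x = 37 and 183 mm, within y = -31 and 31 mm. The last 65 mm of the tray is bare metal with cross grooves on top.
- tray_end (a point): Middle of the tray's free end, at its top edge: (250, 0, 30) mm in the tray's frame. Home: within a few mm of y = 0 in the sampler's frame.
- tray_corner (a point): The free outer corner of the tray, top: (250, -38, 30) mm in the tray's frame. Push on the outer side some 30 to 50 mm from it towards the bolt, to stay clear of the catch.
- catch (a joint): Travel of the sprung roller, m: 0 = fully out, 0.012 = pressed back (along the sampler's +x). The tray presses it back 5 to 7 mm over the last 0.3 rad of swing (spring 5 N + 0.5 N/mm; push at the corner up to about 15 N); then it snaps out behind the corner, draws the tray onto the stops and rests at 0 to 2 mm.
- catch_roller (a point): Centre of the catch's upright black roller (16 mm in diameter), 24 mm above the bench, at (253, -40) mm in the sampler's frame when out; its steel bracket (26 x 34 mm, to 36 mm above the bench) is centred at (291, -40) mm there.
- spare_cell: A spare capped glass cell, 26 mm in diameter, 60 mm high, standing on the deck beyond the tray's swing, beside the catch (bystander). Origin: centre of its underside.
- beaker: A glass beaker, 70 mm in diameter, 95 mm high, standing on the bench beside the changer (bystander). Origin: centre of its underside.
- cap: A loose white screw cap, 26 mm in diameter, 14 mm high, on the bench beside the changer (bystander). Origin: centre of its underside.
- marker: A white marker pen with a black cap, 125 mm long, 14 mm thick, lying on the bench (bystander). Origin: middle of its underside.
- wash_bottle: A white wash bottle with a bent spout, 68 mm in diameter, 195 mm high (bystander). Origin: centre of its underside.
- tube_rack: A blue wire rack of capped test tubes, 176 x 66 mm, 106 mm high (bystander). Origin: centre of its underside.
- cuvette_box: A grey divided open box, 90 x 120 mm, 35 mm high (bystander). Origin: centre of its underside.

How it is judged:
By the outcome, as a careful person would: the job done as asked, in the order asked, and still so for the second after the job is handed in, with the robot touching nothing.
It also fails if it takes over 35 s, if anything falls off the work surface, if the arm or the gripper's body presses on something with over 40 N, if the wrist force passes 120 N, or if a joint passes its speed limit or range.

## Working session

There is one attempt and no reset: what is moved stays moved. The work goes in short steps, Python scripts to look and compute and a shell command to move; the robot and the scene stay as the last step left them, time stands still between calls to the robot, and variables do not carry over. Pictures are saved under pics/ and viewed, at most 10 in all, crops included, and the job is handed in when it is done.

```bash
mkdir -p pics; ls; python3 - <<'E'
from cell import manip
import cv2,numpy as np
for n in("top","scene"):
    p,d=manip.camera(n); np.savez(f"pics/{n}.npz",p=p,d=d,**{k:v for k,v in manip.camera_info(n).items()})
    cv2.imwrite(f"pics/{n}.png",p[:,:,::-1]); print(n,manip.camera_info(n))
o=manip.get_obs();print(o["time_s"],o["ee_pos"],o["tool_rot"],o["width"])
E
```

```text
pics
top {'fov_y': 56.44345295877389, 'cx': 278.9046443316064, 'cy': 212.93455303240006, 'cam_to_world': array([[ 0.0137805 , -0.99669848,  0.08001395,  0.46991186],
       [-0.99986006, -0.01297661,  0.01055821, -0.0676724 ],
       [-0.00948504, -0.08014825, -0.99673783,  1.09446664],
       [ 0.        ,  0.        ,  0.        ,  1.        ]])}
scene {'fov_y': 48.10256679009569, 'cx': 278.5966945891912, 'cy': 208.4893905888255, 'cam_to_world': array([[-0.21210966,  0.58061042, -0.78606682,  1.66691214],
       [ 0.9771335 ,  0.11380795, -0.17960479,  0.17475203],
       [-0.01481975, -0.80618813, -0.59147365,  0.89309595],
       [ 0.        ,  0.        ,  0.        ,  1.        ]])}
0.1 [ 0.14233006 -0.53096009  0.23080715] [-3.14054839e+00 -9.94823861e-05  2.61767132e-01] 0.085433214710984
```

View pics/top.png

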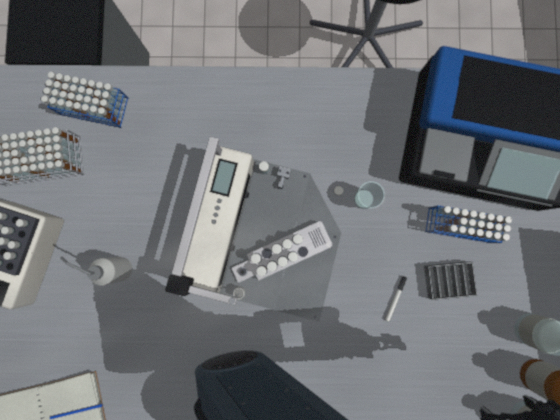

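View pics/scene.png

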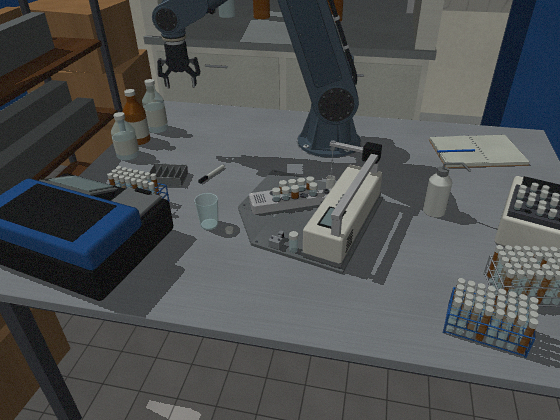

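Top view: the tray runs from about (235,272) to (330,235), the roller catch is at (283,175), the spare cell at (263,166) and the beaker at (369,195). The housing's front edge is near (215,285)–(250,155). Scene view agrees. Next, an enlarged crop and measurements.

```bash
cat > h.py <<'E'
import numpy as np,cv2
def load(n):
    f=np.load(f"pics/{n}.npz");return f
def ray(c,u,v,z):
    F=210/np.tan(np.radians(c['fov_y'])/2);M=c['cam_to_world']
    d=M[:3,:3]@np.array([(u-c['cx'])/F,(v-c['cy'])/F,1]);o=M[:3,3]
    return (o+d*(z-o[2])/d[2])[:2]
def proj(c,p):
    F=210/np.tan(np.radians(c['fov_y'])/2);M=c['cam_to_world']
    q=M[:3,:3].T@(np.asarray(p)-M[:3,3]);return np.array([c['cx']+F*q[0]/q[2],c['cy']+F*q[1]/q[2]])
E
python3 - <<'E'
from h import *
c=load("top");p=c['p'];F=210/np.tan(np.radians(c['fov_y'])/2);M=c['cam_to_world']
v,u=np.mgrid[:420,:560];d=c['d'];P=np.stack([(u-c['cx'])/F*d,(v-c['cy'])/F*d,d],-1)@M[:3,:3].T+M[:3,3]
z=P[...,2]
m=((z>.033)&(z<.048)&(d>0)).astype(np.uint8)
m[:,:225]=0;m[:,345:]=0;m[:150]=0;m[310:]=0
n,l,s,ce=cv2.connectedComponentsWithStats(m)
for i in range(1,n):
    if s[i,4]>15:
        q=P[l==i]; r=cv2.minAreaRect((q[:,:2]*1000).astype(np.float32)); print(s[i],ce[i],r,np.median(q[:,2]))
        if s[i,4]>400: print(cv2.boxPoints(r))
h=((z>.10)&(z<.12)&(d>0)).astype(np.uint8);h[:,:150]=0;h[:,300:]=0;h[:130]=0;h[310:]=0
r=cv2.minAreaRect((P[h>0][:,:2]*1000).astype(np.float32));print("housing",r,cv2.boxPoints(r))
k=p[140:310,170:350,::-1];cv2.imwrite("pics/crop.png",cv2.resize(k,None,fx=3.5,fy=3.5,interpolation=cv2.INTER_CUBIC))
E
```

```text
[277 166  14  11 107] [283.21495327 170.97196262] ((670.3516845703125, -66.7752685546875), (33.30170440673828, 25.65441131591797), 77.05303955078125) 0.0359513283577515
[ 247  221   85   59 1698] [293.2008245  247.43109541] ((456.8281555175781, -85.30036926269531), (76.025634765625, 220.01718139648438), 25.273880004882812) 0.040222548457412244
[[ 375.48636     -2.0515118]
 [ 469.42172   -201.00803  ]
 [ 538.1699    -168.54922  ]
 [ 444.2346      30.407288 ]]
[239 268   7   7  36] [241.77777778 270.91666667] ((397.2631530761719, 40.42326354980469), (16.248594284057617, 16.343788146972656), 0.36606520414352417) 0.03601874035693409
housing ((537.3211669921875, 101.61552429199219), (92.72116088867188, 360.86492919921875), 76.2704086303711) [[351.04105   99.40344 ]
 [701.59485   13.755798]
 [723.6013   103.82761 ]
 [373.0475   189.47525 ]]
```

View pics/crop.png

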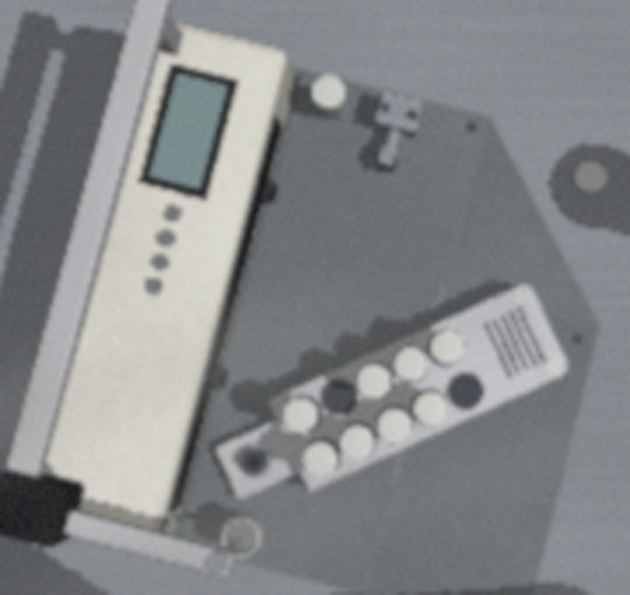

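The measurements match the given sizes:

| Quantity | Measured | Expected |
|---|---|---|
| Tray block | 76 × 220 mm | 76 × 220 mm |
| Tray top height | 40 mm | 40 mm |
| Bolt (from tray fit / bolt blob) | (397, 41) / (397, 40) mm | the two should agree |
| Bolt to bracket distance | 293.7 mm | 293.7 mm |

The sampler yaw is -13.7° and the tray yaw is -64.7°, a swing of -0.89 rad. Next I work out the rows.

```bash
cat >> h.py <<'E'
from scipy.spatial.transform import Rotation as R
B=np.array([.397,.0412])
def tgt(th,off,x=.210,z=.02):
    """tool at tray (x, off), tray yaw th deg; tool x axis = tray +y"""
    t=np.radians(th);c,s=np.cos(t),np.sin(t)
    return np.array([*(B+[c*x-s*off,s*x+c*off]),z]),R.from_euler('xyz',[np.pi,0,t+np.pi/2])
def row(o,p,r):
    r0=R.from_euler('xyz',o['tool_rot']);w=(r0.inv()*r).as_rotvec();s=r0.inv().apply(p-np.array(o['ee_pos']))
    return np.round([*w,*s],3)
E
python3 - <<'E'
from h import *
from cell import manip
o=manip.get_obs()
for z in(.231,.12,.02): print(tgt(-64.7,-.069,z=z)[0],row(o,*tgt(-64.7,-.069,z=z)))
E
```

```text
[ 0.42436346 -0.17814503  0.231     ] [-0.001 -0.    -0.18   0.364 -0.268  0.   ]
[ 0.42436346 -0.17814503  0.12      ] [-0.001 -0.    -0.18   0.364 -0.268  0.111]
[ 0.42436346 -0.17814503  0.02      ] [-0.001 -0.    -0.18   0.364 -0.268  0.211]
```

```bash
python3 -m inch '[[0,0,-0.02,0.036,-0.027,0,1],[0,0,-0.04,0.073,-0.054,0,1],[0,0,-0.06,0.11,-0.08,0,1],[0,0,-0.08,0.146,-0.107,0,1],[0,0,-0.1,0.182,-0.134,0,1],[0,0,-0.12,0.218,-0.161,0,1],[0,0,-0.14,0.255,-0.188,0,1],[0,0,-0.16,0.3,-0.22,0,1],[0,0,-0.18,0.34,-0.25,0,1],[0,0,-0.18,0.364,-0.268,0,1]]'
python3 -m inch '[[0,0,0,0,0,0.03,1],[0,0,0,0,0,0.07,1],[0,0,0,0,0,0.11,1],[0,0,0,0,0,0.14,1],[0,0,0,0,0,0.17,1],[0,0,0,0,0,0.19,1],[0,0,0,0,0,0.2,1]]'
python3 - <<'E'
from h import *
from cell import manip
for n in("scene","wrist"):
    p,d=manip.camera(n);cv2.imwrite(f"pics/{n}2.png",p[:,:,::-1])
o=manip.get_obs();print(o["time_s"],o["ft_force"],o["joint_positions"])
print(row(o,*tgt(-64.7,-.069)))
E
```

```text
time_s: 1.35
ee_pos: [0.4255, -0.1763, 0.2311]
tool_rot: [-3.141, 0.0, 0.444]
ft_force: [-0.4, 0.9, -0.5]
width: -0.0002
gripper_force: 0.0
time_s: 2.22
ee_pos: [0.4241, -0.1779, 0.0303]
tool_rot: [-3.14, 0.001, 0.442]
ft_force: [0.1, -0.1, 0.2]
width: -0.0002
gripper_force: 0.0
2.325 [ 0.50381008 -0.24670473 -0.11450706] [-4.98475443e-01  5.26231102e-01  2.01611718e+00  1.18484953e-05
  6.00673466e-01  6.30581508e-01]
[-0.001  0.001  0.     0.     0.     0.011]
```

View pics/scene2.png

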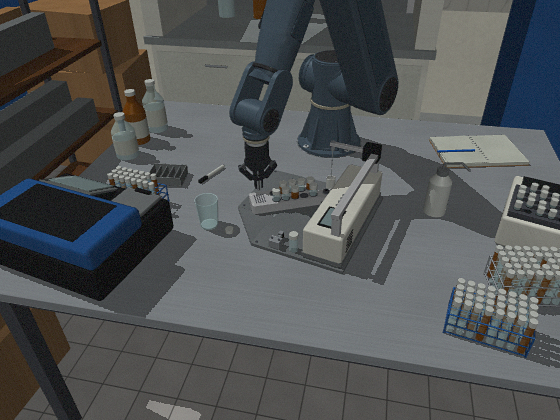

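View pics/wrist2.png

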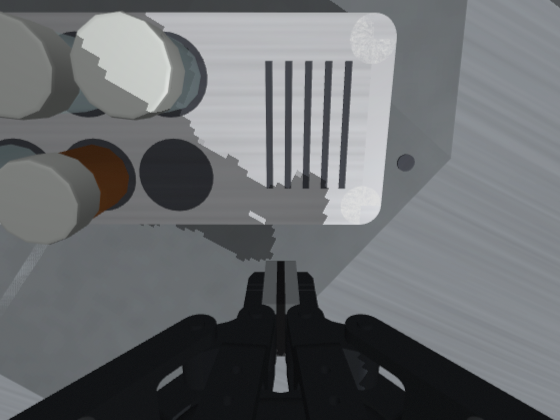

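The scene is undisturbed. In the wrist view the shut fingers at (282,265) are parallel to the tray's outer side (row 225) and about 45 mm in from its free end (col 382). They are level with the bare metal and past the last cell hole. Now the arc rows, which are the same for every call because they are in the tool frame.

```bash
python3 - <<'E'
from h import *
p0,r0=tgt(-64.7,-.049)
o=dict(tool_rot=r0.as_euler('xyz'),ee_pos=p0)
for k in range(1,11):
    print(2*k,row(o,*tgt(-64.7+2*k,-.049)).tolist(), k,row(o,*tgt(-64.7+k,-.049)).tolist())
E
python3 -m inch '[[0,0,0,0.002,0,0.005,1],[0,0,0,0.007,0,0.01,1],[0,0,0,0.012,0,0.01,1],[0,0,0,0.015,0,0.01,1],[0,0,0,0.018,0,0.01,1],[0,0,0,0.02,0,0.01,1]]'
```

```text
2 [-0.0, 0.0, -0.035, 0.007, 0.002, -0.0] 1 [-0.0, 0.0, -0.017, 0.004, 0.001, -0.0]
4 [-0.0, 0.0, -0.07, 0.015, 0.003, -0.0] 2 [-0.0, 0.0, -0.035, 0.007, 0.002, -0.0]
6 [-0.0, 0.0, -0.105, 0.022, 0.004, -0.0] 3 [-0.0, 0.0, -0.052, 0.011, 0.002, -0.0]
8 [-0.0, 0.0, -0.14, 0.03, 0.005, -0.0] 4 [-0.0, 0.0, -0.07, 0.015, 0.003, -0.0]
10 [-0.0, 0.0, -0.175, 0.037, 0.005, -0.0] 5 [-0.0, 0.0, -0.087, 0.018, 0.003, -0.0]
12 [-0.0, 0.0, -0.209, 0.045, 0.006, -0.0] 6 [-0.0, 0.0, -0.105, 0.022, 0.004, -0.0]
14 [-0.0, 0.0, -0.244, 0.052, 0.006, -0.0] 7 [-0.0, 0.0, -0.122, 0.026, 0.004, -0.0]
16 [-0.0, 0.0, -0.279, 0.06, 0.005, -0.0] 8 [-0.0, 0.0, -0.14, 0.03, 0.005, -0.0]
18 [-0.0, 0.0, -0.314, 0.067, 0.005, -0.0] 9 [-0.0, 0.0, -0.157, 0.033, 0.005, -0.0]
20 [-0.0, 0.0, -0.349, 0.075, 0.004, -0.0] 10 [-0.0, 0.0, -0.175, 0.037, 0.005, -0.0]
time_s: 3.08
ee_pos: [0.4426, -0.1697, 0.0214]
tool_rot: [3.142, 0.0, 0.442]
ft_force: [-3.0, -3.7, 2.8]
width: 0.0004
gripper_force: 2.3
```

```bash
python3 -m inch '[[0,0,-0.017,0.004,0.001,0,1],[0,0,-0.045,0.01,0.002,0,1],[0,0,-0.08,0.017,0.003,0,1],[0,0,-0.115,0.024,0.004,0,1],[0,0,-0.15,0.032,0.005,0,1],[0,0,-0.185,0.039,0.005,0,1],[0,0,-0.22,0.047,0.006,0,1],[0,0,-0.255,0.055,0.006,0,1],[0,0,-0.29,0.062,0.005,0,1],[0,0,-0.32,0.068,0.005,0,1]]'
python3 - <<'E'
from h import *
from cell import manip
p,d=manip.camera("wrist");cv2.imwrite("pics/w3.png",p[:,:,::-1])
o=manip.get_obs();print(o["time_s"],o["ft_force"])
t,r=tgt(-64.7+np.degrees(.32),-.049);print(t,row(o,t,r))
E
```

```text
time_s: 4.32
ee_pos: [0.5065, -0.1447, 0.0212]
tool_rot: [-3.141, 0.0, 0.764]
ft_force: [-3.4, -2.4, 4.3]
width: -0.0002
gripper_force: 2.5
4.375 [-1.20520776  0.17716054  0.31677851]
[ 0.50644807 -0.14460129  0.02      ] [-0.    -0.     0.004 -0.    -0.     0.001]
```

View pics/w3.png

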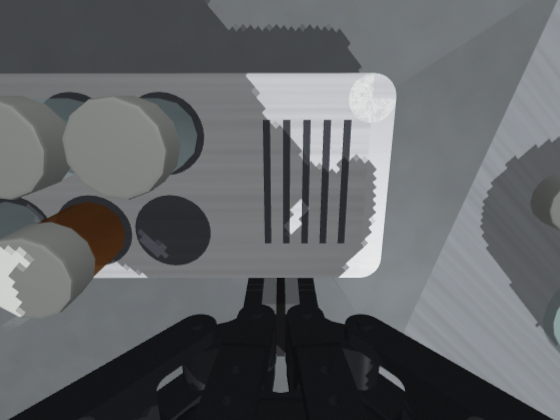

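The fingers sit flat against the tray's side at row 278, about 45 mm from the corner, and are following it well. I continue the arc.

```bash
python3 -m inch '[[0,0,-0.017,0.004,0.001,0,1],[0,0,-0.045,0.01,0.002,0,1],[0,0,-0.08,0.017,0.003,0,1],[0,0,-0.115,0.024,0.004,0,1],[0,0,-0.15,0.032,0.005,0,1],[0,0,-0.185,0.039,0.005,0,1],[0,0,-0.22,0.047,0.006,0,1],[0,0,-0.255,0.055,0.006,0,1],[0,0,-0.29,0.062,0.005,0,1],[0,0,-0.32,0.068,0.005,0,1]]'
python3 -m inch '[[0,0,-0.017,0.004,0.001,0,1],[0,0,-0.04,0.009,0.002,0,1],[0,0,-0.065,0.014,0.003,0,1],[0,0,-0.09,0.019,0.003,0,1],[0,0,-0.115,0.024,0.004,0,1],[0,0,-0.14,0.03,0.005,0,1],[0,0,-0.165,0.035,0.005,0,1],[0,0,-0.185,0.04,0.005,0,1],[0,0,-0.2,0.043,0.006,0,1],[0,0,-0.21,0.045,0.006,0,1]]'
python3 - <<'E'
from h import *
from cell import manip
o=manip.get_obs()
print(row(o,*tgt(-13.7,-.049)))
E
```

```text
time_s: 5.62
ee_pos: [0.5584, -0.1017, 0.0213]
tool_rot: [-3.14, 0.001, 1.084]
ft_force: [-7.6, -6.1, 4.5]
width: -0.0002
gripper_force: 4.4
time_s: 6.88
ee_pos: [0.5845, -0.0652, 0.0212]
tool_rot: [-3.139, 0.001, 1.294]
ft_force: [-8.4, -9.2, 4.4]
width: 0.0001
gripper_force: 5.3
[-0.002  0.001 -0.038  0.01   0.002  0.001]
```

```bash
python3 -m inch '[[0,0,-0.006,0.0015,0,0,1],[0,0,-0.014,0.0035,0.001,0,1],[0,0,-0.022,0.0055,0.001,0,1],[0,0,-0.03,0.0075,0.001,0,1],[0,0,-0.036,0.009,0.002,0,1],[0,0,-0.038,0.01,0.002,0,1],[0,0,-0.038,0.0105,0.002,0,1]]'
python3 - <<'E'
from h import *
from cell import manip
o=manip.get_obs();print(o["ft_force"],row(o,*tgt(-13.7,-.049)))
p,d=manip.camera("wrist");cv2.imwrite("pics/w4.png",p[:,:,::-1])
p,d=manip.camera("top");cv2.imwrite("pics/t4.png",cv2.resize(p[120:310,170:400,::-1],None,fx=3,fy=3,interpolation=cv2.INTER_CUBIC))
E
```

```text
time_s: 7.75
ee_pos: [0.5902, -0.0558, 0.0212]
tool_rot: [-3.142, 0.001, 1.33]
ft_force: [-2.9, -10.0, -0.9]
width: 0.0001
gripper_force: 5.2
[-2.87283583 -9.97857288 -0.93716524] [-0.     0.001 -0.001 -0.001 -0.001  0.001]
```

View pics/w4.png

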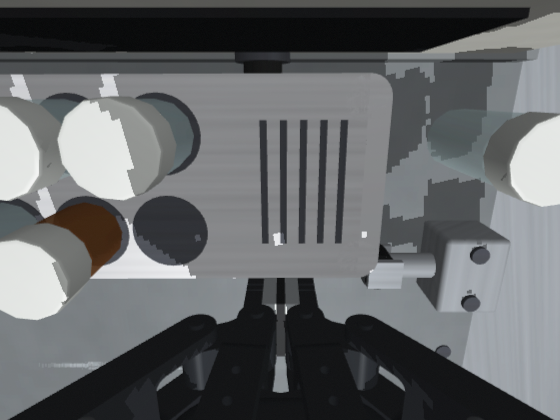

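The tray appears to touch the stop at (262,62), and the roller is at its corner (385,270). I can't tell yet whether it has snapped, so I press gently further and watch the force.

```bash
python3 -m inch '[[0,0,0,0.0005,0,0,1],[0,0,0,0.001,0,0,1],[0,0,0,0.001,0,0,1]]' | grep -E 'ee_pos|ft'
python3 -m inch '[[0,0,0,0.0005,0,0,1],[0,0,0,0.001,0,0,1],[0,0,0,0.001,0,0,1]]' | grep -E 'ee_pos|ft'
```

```text
ee_pos: [0.5902, -0.0557, 0.0212]
ft_force: [-5.2, -13.8, -0.3]
ee_pos: [0.5902, -0.0557, 0.0212]
ft_force: [-7.0, -21.0, 0.2]
```

The force rises with no motion, so the tray is on the stops. I back off and check.

```bash
python3 -m inch '[[0,0,0,-0.004,0,0,1],[0,0,0,-0.01,0,0,1],[0,0,0,-0.02,0,0,1],[0,0,0,-0.03,0,0,1],[0,0,0,-0.03,0,-0.02,1],[0,0,0,-0.03,0,-0.06,1],[0,0,0,-0.03,0,-0.1,1],[0,0,0,-0.03,0,-0.12,1],[0,0,0,-0.03,0,-0.12,1]]'
python3 - <<'E'
from h import *
from cell import manip
c=manip.camera_info("wrist");p,d=manip.camera("wrist");cv2.imwrite("pics/w5.png",p[:,:,::-1]);np.savez("pics/wr.npz",p=p,d=d,**c)
F=210/np.tan(np.radians(c['fov_y'])/2);M=c['cam_to_world']
v,u=np.mgrid[:420,:560];P=np.stack([(u-c['cx'])/F*d,(v-c['cy'])/F*d,d],-1)@M[:3,:3].T+M[:3,3]
S=(P[...,:2]-B)@np.array([[np.cos(np.radians(-13.7)),-np.sin(np.radians(-13.7))],[np.sin(np.radians(-13.7)),np.cos(np.radians(-13.7))]])*1000
z=P[...,2]
m=(z>.0375)&(z<.0425)&(d>0)&(S[...,0]<255)&(S[...,0]>150)
q=S[m];xs=np.arange(195,240,8)
for x in xs:
    k=q[abs(q[:,0]-x)<2.5];print(x,np.percentile(k[:,1],[.5,99.5]).round(1))
print("end x",np.percentile(q[:,0],99.5))
for a in((-46,-38),(-38,-32)):
  r=S[(z>.02)&(z<.036)&(S[...,0]>235)&(S[...,0]<275)&(S[...,1]<a[1])&(S[...,1]>a[0])]
  print("roller",a,len(r),r[:,0].min().round(1) if len(r) else None)
r=S[(z>.025)&(z<.036)&(S[...,0]>235)&(S[...,0]<275)&(S[...,1]<-41)&(S[...,1]>-52)];print("front",len(r),r.min(0),r.max(0))
o=manip.get_obs();print(o["time_s"],o["ft_force"])
p,d=manip.camera("top");cv2.imwrite("pics/t5.png",p[:,:,::-1])
E
```

```text
time_s: 9.72
ee_pos: [0.5845, -0.0825, 0.1439]
tool_rot: [3.137, -0.0, 1.33]
ft_force: [0.4, 0.1, -0.5]
width: 0.0002
gripper_force: 0.0
195 [-37.5  37.6]
203 [-37.5  38.2]
211 [-37.6  38.2]
219 [-37.7  38.1]
227 [-37.6  38.2]
235 [-37.1  38.1]
end x 248.49479493254933
roller (-46, -38) 414 244.7
roller (-38, -32) 235 247.1
front 250 [244.66998315 -47.65558674] [274.97692907 -41.00394413]
9.775 [ 0.31480501 -0.48705591 -1.28494203]
```

View pics/w5.png

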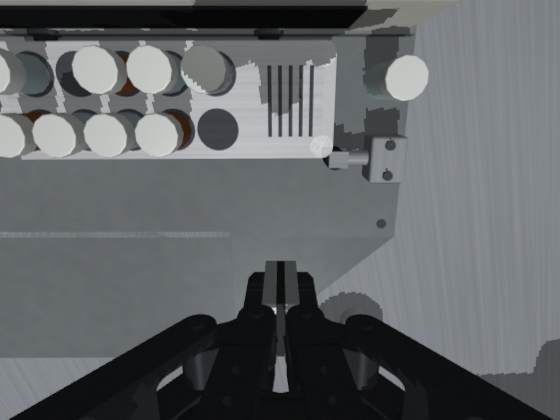

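View pics/t5.png

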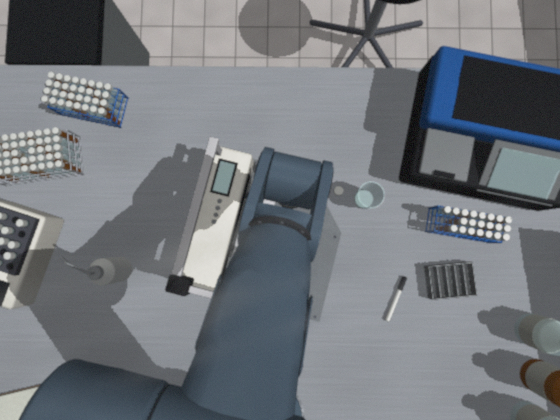

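The tray's sides are at y = -37.6 and 38.1 mm along its bare end, so it is home. The roller's near edge is at x = 244.7 mm, against 245 mm when fully out, so the catch has snapped out behind the corner. The bystanders stand where they did and the robot touches nothing.

```bash
python3 -c "
from cell import manip
print(manip.job_done())"
```

```text
the job is handed in; nothing more can be done
None
```

The tray is fully home on the rubber stops with the roller catch out behind its corner; nothing else was disturbed, and I handed the job in at about 10 s on the robot's clock.

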